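# Strip the press fixture and return its change parts to their shadow pads

### The job

The job on this little press fixture is finished, so strip its stack of change parts from the top down, one piece at a time: brass guide bush, hexagonal collar, round spacer ring, square locating plate. Lift each one straight up off the centre pin and set it down, same way up and without dropping it, on the shadow pad that shows its own outline, centred on the outline and, for the square plate, squared up with it. Do not shift the finished chrome handle lying on the bench.

Things in the scene. Friction and masses are not known exactly. Their poses are not given: they have to be found in the camera images.
- fixture: fixed press fixture: round aluminium housing, 124 mm across, its flat steel cover 116 mm across and 55 mm above the bench. Origin at the centre of its underside, z up. A fixed upright pin in the middle, 12 mm thick with a tapered tip, stands 66 mm above the cover (tip at 121 mm). On it are stacked the four change parts, each smaller than the one below so that all show from above
- bush: brass guide bush, top of the stack: upright tube 26 mm in outside diameter, 42 mm tall overall, with a foot flange 34 mm in diameter and 6 mm thick at the bottom, bore 20 mm, about 110 g. Rests on the collar, underside 109 mm above the bench, with 4 mm play round the fixture's pin; comes off straight up. Origin at the centre of its underside, z up (the pin reaches 12 mm up into it)
- collar: black steel hexagonal collar, 42 mm across flats, 18 mm thick, bore 20 mm, about 130 g. Rests on the ring, underside 91 mm above the bench, with 4 mm play round the fixture's pin; comes off straight up. Origin at the centre of its underside, z up; x is square to one pair of flats (the other pairs at 60 and 120 degrees)
- ring: steel spacer ring, 54 mm in diameter, 18 mm thick, bore 20 mm, about 220 g. Rests on the plate, underside 73 mm above the bench, with 4 mm play round the fixture's pin; comes off straight up. Origin at the centre of its underside, z up
- plate: aluminium locating plate, 66 x 66 mm square, 18 mm thick, bore 20 mm, about 190 g, bottom of the stack. Rests on the fixture's cover, underside 55 mm above the bench, with 4 mm play round the fixture's pin; comes off straight up. Origin at the centre of its underside, z up; x and y are square to its sides
- pad_bush: fixed shadow pad: square tile 100 x 100 x 10 mm, plywood edge, black top, with the pale outline of the brass guide bush's foot in the middle: a small disc 34 mm across. Origin at the centre of its underside, under the middle of the outline, its top 10 mm higher; z up
- pad_collar: fixed shadow pad: square tile 100 x 100 x 10 mm, plywood edge, black top, with the pale outline of the hexagonal collar in the middle: a hexagon 42 mm across flats. Origin at the centre of its underside, under the middle of the outline, its top 10 mm higher; z up; x is square to one pair of its flats
- pad_ring: fixed shadow pad: square tile 100 x 100 x 10 mm, plywood edge, black top, with the pale outline of the spacer ring in the middle: a large disc 54 mm across. Origin at the centre of its underside, under the middle of the outline, its top 10 mm higher; z up
- pad_plate: fixed shadow pad: square tile 100 x 100 x 10 mm, plywood edge, black top, with the pale outline of the locating plate in the middle: a 66 mm square. Origin at the centre of its underside, under the middle of the outline, its top 10 mm higher; z up; x and y are square to the outline's sides
- handle: finished chromed lever handle lying loose on the bench beyond the pads: barrel 110 mm long, 25 mm thick, with a ball at one end and a slim lever along one side; overall 135 mm long, about 50 mm wide and 31 mm high. Origin on the bench under the middle of the barrel, x along the barrel towards the ball. To be left alone
There are look-alikes about, which are no part of the job. Leave any blue or orange look-alike of the pad_collar alone.

How it is judged (in metres and radians):
On the way, in this order (a step that is already met when the one before it is completed fails the run):
1. the brass guide bush stands flat on its own outline, let go (horizontal distance between bush and pad_bush below 0.01 m and z of bush in the frame of pad_bush between 0.006 and 0.014 m and angle between bush's own z axis and vertical below 0.1 rad and contact force between the fingers and bush below 0.1 N and linear speed of bush below 0.03 m/s), for 0.2 s.
2. the hexagonal collar stands flat on its own outline, let go (horizontal distance between collar and pad_collar below 0.01 m and z of collar in the frame of pad_collar between 0.006 and 0.014 m and angle between collar's own z axis and vertical below 0.1 rad and contact force between the fingers and collar below 0.1 N and linear speed of collar below 0.03 m/s), for 0.2 s.
3. the round spacer ring stands flat on its own outline, let go (horizontal distance between ring and pad_ring below 0.01 m and z of ring in the frame of pad_ring between 0.006 and 0.014 m and angle between ring's own z axis and vertical below 0.1 rad and contact force between the fingers and ring below 0.1 N and linear speed of ring below 0.03 m/s), for 0.2 s.
4. the square locating plate stands flat on its own outline, let go (horizontal distance between plate and pad_plate below 0.01 m and z of plate in the frame of pad_plate between 0.006 and 0.014 m and angle between plate's own z axis and vertical below 0.1 rad and contact force between the fingers and plate below 0.1 N and linear speed of plate below 0.03 m/s and (angle between the x axis of plate and the x axis of pad_plate, either way round below 0.2 rad or angle between the x axis of plate and the y axis of pad_plate, either way round below 0.2 rad)), for 0.2 s.
At the end, for the whole second after the job is handed in: each of the four parts rests flat and upright on its own pad (within 10 mm of the outline's centre), let go and still; the square plate is turned to its outline within 0.2 rad (any of its four ways round); the handle lies within 20 mm of where it was (all of step 1 and all of step 2 and all of step 3 and all of step 4 and distance of handle from where it was at the start of the episode below 0.02 m); the robot touches nothing.
It fails at once if the brass guide bush is dropped or thrown (let go and moving faster than 0.7 m/s, a fall of about 25 mm) (contact force between the fingers and bush below 0.05 N and linear speed of bush above 0.7 m/s).
It fails at once if the hexagonal collar is dropped or thrown (let go and moving faster than 0.7 m/s, a fall of about 25 mm) (contact force between the fingers and collar below 0.05 N and linear speed of collar above 0.7 m/s).
It fails at once if the round spacer ring is dropped or thrown (let go and moving faster than 0.7 m/s, a fall of about 25 mm) (contact force between the fingers and ring below 0.05 N and linear speed of ring above 0.7 m/s).
It fails at once if the square locating plate is dropped or thrown (let go and moving faster than 0.7 m/s, a fall of about 25 mm) (contact force between the fingers and plate below 0.05 N and linear speed of plate above 0.7 m/s).
It fails at once if the chrome handle is shifted by more than 20 mm (distance of handle from where it was at the start of the episode above 0.02 m).
It also fails if it takes over 120 s, if anything falls off the work surface, if the arm or the gripper's body presses on something with over 40 N, if the wrist force passes 120 N, or if a joint passes its speed limit or range.

### The arm

A 7-joint arm with a two-finger parallel gripper is mounted at the origin on the work surface. World frame = base frame: x ahead of the robot, y to its left, z up, the work surface at z = 0. Lengths are in mm, angles in rad, forces in N, time in s.
With the tool pointing down it reaches from about 425 to 975 mm from the base axis. Payload 16.7 kg.
Tool frame: the origin (TCP) lies between the finger pads; the fingertips stand 25 mm ahead of it and the grasp point (between the pads) lies 6 mm ahead of it; z points along the fingers, y is the line along which they close (so a half turn about z gives the same grasp; the last joint's range is limited). The gripper opens to 85 mm and grips with 20 to 120 N. Pads are 22 mm wide; open, the fingers measure 114 mm over their backs; the gripper's body (76 mm by 85 mm) begins 54 mm behind the grasp point. The pads swing forward as they close: fully open they stand 13 mm farther back than shut.
Start: joints at [-1.355, 0.426, 0.074, 1.606, -0.034, 1.111, -0.067], TCP at [241.449, 630.302, 256.302] pointing down, gripper open.
Joint ranges: [-2.85, 2.85], [-0.5, 2.14], [-1.23, 1.37], [0.21, 2.46], [-1.02, 4.16], [0.16, 2.05], [-2.73, 2.73]. Speed limits (rad/s): [1.89, 1.89, 2.39, 2.39, 3.01, 3.01, 3.01].

### API

Orientations are given as [roll, pitch, yaw] about the fixed x, y, z axes, in that order (R = Rz(yaw) Ry(pitch) Rx(roll)).
In Python, from station import arm, cams gives the robot as it stands. The module is installed in compiled form; this text tells all that it offers. Calls block until the motion is done:
- arm.move_ptp(position, orientation): joint-space move of the TCP to a pose.
- arm.line_to(position, max_speed=150, rotation=None, stop_force=None): straight line of the TCP; rotation=None keeps the orientation; max_speed is the mean speed in mm/s. With stop_force (N) it stops when the force on the tool has changed by that much, and returns True; else False.
- arm.move_joints(angles): joint-space move.
- arm.open_gripper() and arm.gripper_close(f_grip=None): open the fingers fully, or close them until they stop; f_grip is the grip in N (None keeps the last).
- arm.pause(seconds).
- arm.inverse_kinematics(position, orientation): joint angles nearest the present ones, or None.
- cams.get_image(name): name is "scene" or "top" or "wrist"; returns a dict with "frame" (384x512x3 uint8, blue, green, red), "fovy" (degrees; the focal length in pixels is half the picture's height over the tangent of half this angle, whatever the lens; pixels are square), "cx", "cy" (the principal point, pixels), "rvec" (rotation vector, rad) and "tvec" (3), from world to camera coordinates, as OpenCV has them; the wrist camera has in their place "hand_eye" (4x4, takes a point from camera to tool coordinates, whose origin is the TCP and whose axes are the flange's). Camera axes: x right, y down, z forward; pixel columns grow to the right and rows downward; lengths in mm; the calibration is good to about 2 mm. A picture is of the moment at which its call begins: read the wrist's pose just before it. There is no depth.
A pose or a line that the arm cannot do raises arm.MotionError and nothing moves.
- arm.job_done(): hands the job in; it is judged then, once.
Readings, each from a call of its own:
- arm.get_t(): time.
- arm.get_qpos(): joint angles.
- arm.get_dq(): joint speeds.
- arm.get_joint_torque(): joint torques, N m.
- arm.get_position(): TCP position.
- arm.get_orientation(): TCP orientation.
- arm.get_wrist_force(): force on the tool from outside, world axes, zero at the start.
- arm.get_ft_torque(): the same for the moment, N m.
- arm.get_finger_gap(): opening from 0.0 (shut) to 1.0 (fully open).
- arm.get_gripper_force(): force on a finger pad.
Only numpy, scipy, OpenCV 4.12 (cv2) and the standard library are available. Lean on these libraries where they do the work, as an engineer would, in place of code of your own. Each camera call takes 0.05 s, during which the arm holds its last target. There are 200 camera calls.

## Working session

There is one attempt and no reset: what is moved stays moved. The work goes in short steps, each a Python script; the robot and the scene stay as the last script left them, time stands still between calls to the robot, and variables do not carry over. Pictures are saved under pics/ and viewed, at most 14 in all, crops included, and the job is handed in when it is done.

```bash
mkdir -p pics; python3 - <<'E'
from station import arm,cams
import cv2,numpy as np
for n in("scene","top","wrist"):
    d=cams.get_image(n);cv2.imwrite(f"pics/{n}0.png",d["frame"])
    print(n,{k:np.round(np.array(v),4).tolist() for k,v in d.items() if k!="frame"})
print(arm.get_position(),arm.get_orientation(),arm.get_t())
E
```

```text
scene {'fovy': 50.7714, 'cx': 258.446, 'cy': 190.6347, 'rvec': [1.1636, 2.1485, -1.1079], 'tvec': [207.289, -200.98, 1532.3639]}
top {'fovy': 42.1925, 'cx': 254.6028, 'cy': 195.0509, 'rvec': [2.1086, -2.1463, 0.1884], 'tvec': [89.9758, 553.6003, 1412.0925]}
wrist {'fovy': 68.2211, 'cx': 255.9891, 'cy': 192.4319, 'hand_eye': [[-0.0004, -0.9581, -0.2863, 73.1483], [1.0, -0.0004, 0.0001, 0.5075], [-0.0002, -0.2863, 0.9581, -117.1633], [0.0, 0.0, 0.0, 1.0]]}
[241.34600631 630.07572782 255.77852511] [-3.14061677e+00  6.84756506e-05  2.77581200e+00] 0.15
```

View pics/top0.png

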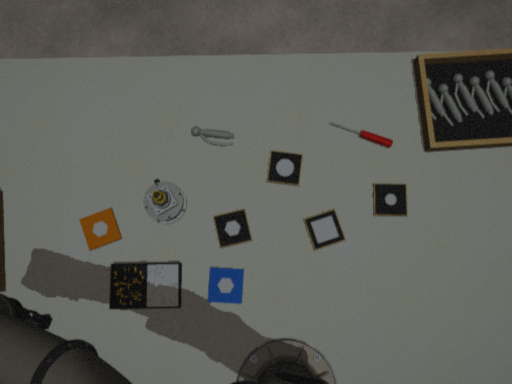

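View pics/scene0.png

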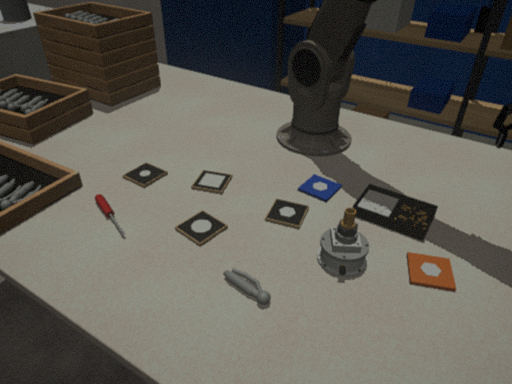

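The top view shows the bush pad at (390,199), ring pad (285,168), plate pad (324,229), collar pad (233,228), fixture (162,199) and handle (213,134). The orange (100,229) and blue (226,285) tiles are decoys. The scene view agrees.

```bash
cat > h.py <<'E'
from station import arm,cams
import cv2,numpy as np
from scipy.spatial.transform import Rotation as R
def shot(name):
    """image, K, camera centre, camera-to-world rotation"""
    if name=="wrist": p,o=np.array(arm.get_position()),R.from_euler("xyz",arm.get_orientation()).as_matrix()
    d=cams.get_image(name);im=d["frame"];f=im.shape[0]/2/np.tan(np.radians(d["fovy"])/2)
    K=np.array([[f,0,d["cx"]],[0,f,d["cy"]],[0,0,1]])
    if name=="wrist":
        H=np.array(d["hand_eye"]);return im,K,p+o@H[:3,3],o@H[:3,:3]
    r=cv2.Rodrigues(np.array(d["rvec"],float))[0];return im,K,-r.T@np.array(d["tvec"],float).ravel(),r.T
def rays(v,px):
    px=np.atleast_2d(px);d=(v[3]@np.linalg.inv(v[1])@np.c_[px,np.ones(len(px))].T).T
    return d/np.linalg.norm(d,axis=1)[:,None]
def plane(v,px,z):
    d=rays(v,px);return (v[2]+d*((z-v[2][2])/d[:,2])[:,None])
def proj(v,P):
    c=(np.atleast_2d(P)-v[2])@v[3];c=(v[1]@c.T).T;return c[:,:2]/c[:,2:]
def tri(vs,pxs):
    A=np.zeros((3,3));b=np.zeros(3)
    for v,p in zip(vs,pxs):
        d=rays(v,p)[0];M=np.eye(3)-np.outer(d,d);A+=M;b+=M@v[2]
    return np.linalg.solve(A,b)
def down(yaw): return [np.pi,0,yaw]
E
python3 - <<'E'
from h import *
t=shot("top");s=shot("scene")
T=dict(bush=(390,199),ring=(285,168),plate=(324,229),collar=(233,228),fix=(160,198),handle=(213,134))
S=dict(bush=(145,173),ring=(202,226),plate=(212,181),collar=(287,212),fix=(349,211),handle=(247,285))
for k in T: print(k,tri([t,s],[T[k],S[k]]).round(),plane(t,T[k],10)[0].round())
def grip(x,y,z):
    best=[]
    for yaw in np.arange(-3.1,3.1,.4):
        q=arm.inverse_kinematics([x,y,z],down(yaw))
        if q is not None: best.append(round(yaw,1))
    return best
for k in T:
    p=plane(t,T[k],10)[0]; print(k,grip(p[0],p[1],300),grip(p[0],p[1],20))
E
```

```text
bush [ 543. -328.   11.] [ 543. -327.   10.]
ring [645. -14.   8.] [644. -14.  10.]
plate [ 456. -126.    7.] [ 456. -125.   10.]
collar [464. 147.   8.] [464. 146.  10.]
fix [535. 341. 141.] [558. 366.  10.]
handle [754. 206.  14.] [756. 205.  10.]
bush [np.float64(-3.1), np.float64(-2.7), np.float64(-2.3), np.float64(-1.9), np.float64(-1.5), np.float64(-1.1), np.float64(-0.7), np.float64(-0.3), np.float64(0.1), np.float64(0.5), np.float64(0.9), np.float64(1.3), np.float64(1.7), np.float64(2.1), np.float64(2.5), np.float64(2.9)] [np.float64(-3.1), np.float64(-2.7), np.float64(-2.3), np.float64(-1.9), np.float64(-1.5), np.float64(-1.1), np.float64(-0.7), np.float64(-0.3), np.float64(0.1), np.float64(0.5), np.float64(0.9), np.float64(1.3), np.float64(1.7), np.float64(2.1), np.float64(2.5), np.float64(2.9)]
ring [np.float64(-3.1), np.float64(-2.7), np.float64(-2.3), np.float64(-1.9), np.float64(-1.5), np.float64(-1.1), np.float64(-0.7), np.float64(-0.3), np.float64(0.1), np.float64(0.5), np.float64(0.9), np.float64(1.3), np.float64(1.7), np.float64(2.1), np.float64(2.5), np.float64(2.9
[... 1801 characters left out ...]
loat64(0.1), np.float64(0.5), np.float64(0.9), np.float64(1.3), np.float64(1.7), np.float64(2.1), np.float64(2.5), np.float64(2.9)]
handle [np.float64(-3.1), np.float64(-2.7), np.float64(-2.3), np.float64(-1.9), np.float64(-1.5), np.float64(-1.1), np.float64(-0.7), np.float64(-0.3), np.float64(0.1), np.float64(0.5), np.float64(0.9), np.float64(1.3), np.float64(1.7), np.float64(2.1), np.float64(2.5), np.float64(2.9)] [np.float64(-3.1), np.float64(-2.7), np.float64(-2.3), np.float64(-1.9), np.float64(-1.5), np.float64(-1.1), np.float64(-0.7), np.float64(-0.3), np.float64(0.1), np.float64(0.5), np.float64(0.9), np.float64(1.3), np.float64(1.7), np.float64(2.1), np.float64(2.5), np.float64(2.9)]
```

```bash
python3 - <<'E'
from h import *
import pickle
V={}
def go(k,x,y,z,yaw):
    arm.move_ptp([x,y,z],down(yaw));arm.pause(.2);V[k]=shot("wrist");cv2.imwrite(f"pics/w_{k}.png",V[k][0])
go("f1",535,341,280,2.9);go("f2",535,341,280,1.4)
go("collar",464,146,220,1.9);go("ring",644,-14,220,1.55);go("plate",456,-125,220,1.3);go("bush",543,-327,220,1.0)
V["top"]=shot("top");V["scene"]=shot("scene")
pickle.dump(V,open("V.pkl","wb"));print(arm.get_t())
cv2.imwrite("pics/m1.png",cv2.resize(np.vstack([np.hstack([V["f1"][0],V["f2"][0]]),np.hstack([V["collar"][0],V["plate"][0]])]),(800,600)))
E
```

```text
8.2667
```

View pics/m1.png

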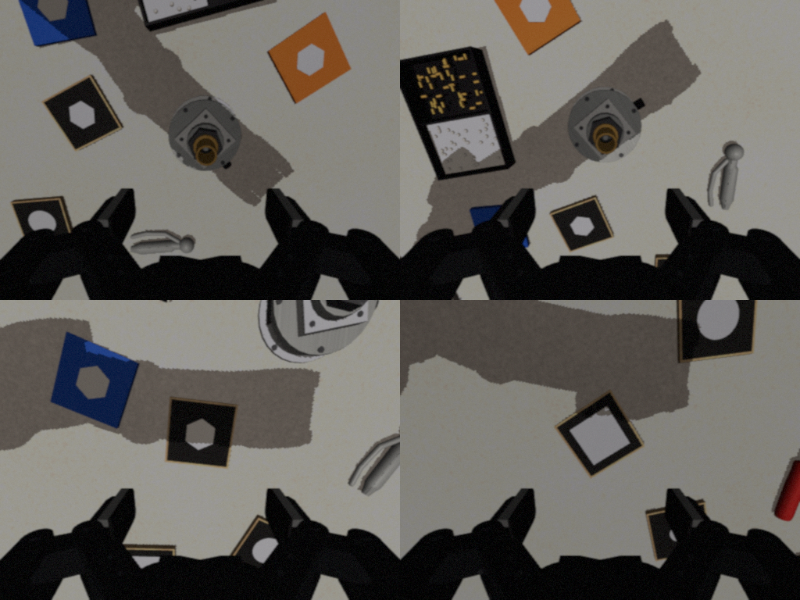

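The mosaic (scale 0.78) shows the fixture stack at about (205,145) and (606,135). The collar pad is at (201,433) and the plate pad at (600,433), both part-shadowed but clear.

```bash
cat >> h.py <<'E'
def outline(v,P,half=55):
    """hole contour (pale outline) in the black tile nearest the projection of P"""
    c=proj(v,P)[0];g=cv2.cvtColor(v[0],cv2.COLOR_BGR2GRAY)
    x0,y0=np.maximum((c-half).astype(int),0);w=g[y0:y0+2*half,x0:x0+2*half]
    w=cv2.resize(w,None,fx=4,fy=4,interpolation=cv2.INTER_CUBIC)
    d=2*half*2
    th=(w[d-20:d+20,d-20:d+20].mean()+np.percentile(w,3))/2
    cs,_=cv2.findContours((w>th).astype(np.uint8),cv2.RETR_LIST,cv2.CHAIN_APPROX_NONE)
    cs=[k for k in cs if cv2.contourArea(k)>300 and cv2.pointPolygonTest(k,(float(d),float(d)),False)>0]
    k=min(cs,key=cv2.contourArea)[:,0].astype(float)
    return (k+.5)/4-.5+[x0,y0]
def cen(k):
    m=cv2.moments(k.astype(np.float32).reshape(-1,1,2));return m["m10"]/m["m00"],m["m01"]/m["m00"]
E
python3 - <<'E'
from h import *
import pickle
V=pickle.load(open("V.pkl","rb"))
G=dict(bush=(543,-327),ring=(644,-14),plate=(456,-125),collar=(464,146))
for k,(x,y) in G.items():
    P=[x,y,10];o=outline(V[k],P)
    cs=cen(o);t=outline(V["top"],P,22);s=outline(V["scene"],P,15)
    W=plane(V[k],o,10)[:,:2].astype(np.float32);r=cv2.minAreaRect(W)
    print(k,tri([V[k],V["top"]],[cs,cen(t)]).round(1),tri([V[k],V["scene"]],[cs,cen(s)]).round(1),"wrist",plane(V[k],cs,10)[0].round(1),"top",plane(V["top"],cen(t),10)[0].round(1),"scene",plane(V["scene"],cen(s),10)[0].round(1),"rect",np.round(r[1],1),round(r[2],1))
f=[]
for k in("f1","f2"):
    c=proj(V[k],[535,341,100])[0].astype(int);f.append(cv2.resize(V[k][0][c[1]-60:c[1]+60,c[0]-60:c[0]+60],(400,400),interpolation=cv2.INTER_CUBIC));print(k,c)
cv2.imwrite("pics/fx.png",np.hstack(f))
E
```

```text
bush [ 544.3 -330.8   47.1] [ 543.5 -328.9   11.6] wrist [ 542.9 -328.8   10. ] top [ 548.1 -351.1   10. ] scene [ 542.3 -331.3   10. ] rect [34.3 34.9] 57.4
ring [646.5 -12.6  12.5] [647.1 -13.8  11. ] wrist [646.7 -13.4  10. ] top [647.  -12.6  10. ] scene [646.4 -15.3  10. ] rect [53.8 54.9] 87.1Traceback (most recent call last):
  File "<stdin>", line 7, in <module>
  File "h.py", line 34, in outline
    k=min(cs,key=cv2.contourArea)[:,0].astype(float)
      ~~~^^^^^^^^^^^^^^^^^^^^^^^^
ValueError: min() iterable argument is empty
```

```bash
python3 - <<'E'
from h import *
import pickle
V=pickle.load(open("V.pkl","rb"))
for n in("top","scene"): V[n]=(cv2.imread(f"pics/{n}0.png"),)+V[n][1:]
pickle.dump(V,open("V.pkl","wb"))
G=dict(bush=(543,-327),ring=(644,-14),plate=(456,-125),collar=(464,146))
for k,(x,y) in G.items():
    P=[x,y,10];o=outline(V[k],P)
    cs=cen(o)
    W=plane(V[k],o,10)[:,:2].astype(np.float32);r=cv2.minAreaRect(W)
    print(k,"wrist",plane(V[k],cs,10)[0].round(1),"rect",np.round(r[1],1),round(r[2],1))
    for n,hf in(("top",22),("scene",15)):
        t=outline(V[n],P,hf);print("   ",n,tri([V[k],V[n]],[cs,cen(t)]).round(1),plane(V[n],cen(t),10)[0].round(1))
f=[]
for k in("f1","f2"):
    c=proj(V[k],[535,341,100])[0].astype(int);f.append(cv2.resize(V[k][0][c[1]-60:c[1]+60,c[0]-60:c[0]+60],(400,400),interpolation=cv2.INTER_CUBIC));print(k,c)
cv2.imwrite("pics/fx.png",np.hstack(f))
E
```

```text
bush wrist [ 542.9 -328.8   10. ] rect [34.3 34.9] 57.4
    top [ 542.9 -328.6    9.8] [ 543.  -328.2   10. ]
    scene [ 543.6 -328.9   11.6] [ 542.4 -331.5   10. ]
ring wrist [646.7 -13.4  10. ] rect [53.8 54.9] 87.1
    top [646.5 -12.6  12.4] [646.9 -12.6  10. ]
    scene [647.1 -13.8  11. ] [646.4 -15.3  10. ]
plate wrist [ 455.8 -126.    10. ] rect [67.5 67.4] 17.2
    top [ 455.7 -125.9    9.7] [ 455.6 -125.8   10. ]
    scene [ 456.4 -126.5   11.3] [ 455.3 -128.7   10. ]
collar wrist [464.1 147.9  10. ] rect [48.5 43.9] 42.8
    top [463.9 148.7  14.1] [464.5 148.9  10. ]
    scene [464.3 147.3  10.7] [463.5 146.1  10. ]
f1 [254 179]
f2 [256 178]
```

View pics/fx.png

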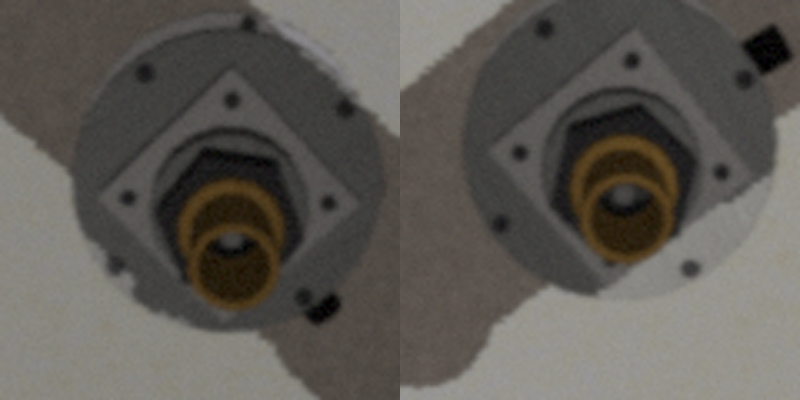

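Two close crops: the bush rim centre is at crop (233,265) in f1 and (626,219) in f2. The square plate's corners are visible, for example (98,198), (232,68) and (360,203) in f1.

```bash
python3 - <<'E'
from h import *
import pickle
from scipy.optimize import least_squares
V=pickle.load(open("V.pkl","rb"));px=[]
for k in("f1","f2"):
    v=V[k];h=cv2.cvtColor(cv2.GaussianBlur(v[0],(3,3),0),cv2.COLOR_BGR2HSV)
    m=((h[...,0]>8)&(h[...,0]<28)&(h[...,1]>140)).astype(np.uint8);c=proj(v,[535,341,130])[0].astype(int)
    z=np.zeros_like(m);z[c[1]-45:c[1]+45,c[0]-45:c[0]+45]=1;m*=z
    cs=max(cv2.findContours(m,cv2.RETR_EXTERNAL,cv2.CHAIN_APPROX_NONE)[0],key=cv2.contourArea)[:,0]
    e=cs[cs[:,1]>cs[:,1].max()-13].astype(float)
    r=least_squares(lambda p:np.hypot(*(e-p[:2]).T)-p[2],[*e.mean(0),13],loss="soft_l1").x
    px.append(r[:2]);print(k,r.round(1),plane(v,r[:2],151)[0].round(1))
vs=[V["f1"],V["f2"]];print("rim",tri(vs,px).round(1))
c1=lambda x,y:(194+x*.3-.35,119+y*.3-.35);c2=lambda x,y:(196+(x-400)*.3-.35,118+y*.3-.35)
A=[plane(vs[0],c1(*p),73)[0] for p in((98,198),(232,68),(360,203))];B=[plane(vs[1],c2(*p),73)[0] for p in((490,152),(636,28))]
for Q in(A,B):
    for a,b in zip(Q,Q[1:]): d=(b-a)[:2];print(np.hypot(*d).round(1),np.degrees(np.arctan2(d[1],d[0])).round(1)%90)
print("plate ctr",((A[0]+A[2])/2).round(1))
E
```

```text
f1 [263.6 197.3  12.7] [541.1 348.  151. ]
f2 [263.5 181.3  13.4] [543.2 350.  151. ]
rim [543.2 347.9 143.8]
65.2 30.200000000000003
65.5 30.3
65.5 30.1
plate ctr [543.2 348.1  73. ]
```

```bash
cat >> h.py <<'E'
def pick(x,y,ztcp,yaw,lift,f=40):
    arm.move_ptp([x,y,lift],down(yaw));arm.open_gripper()
    print("touch",arm.line_to([x,y,ztcp],max_speed=80,stop_force=6),np.round(arm.get_position(),1))
    arm.gripper_close(f);arm.pause(.2);print("gap",round(arm.get_finger_gap(),3),"F",round(arm.get_gripper_force(),1),np.round(arm.get_wrist_force(),1))
    arm.line_to([x,y,lift],max_speed=90);print("held gap",round(arm.get_finger_gap(),3),np.round(arm.get_wrist_force(),1))
def place(x,y,ztcp,yaw,hi,back):
    arm.move_ptp([x,y,hi],down(yaw));arm.line_to([x,y,ztcp+15],max_speed=120)
    print("stop",arm.line_to([x,y,ztcp-3],max_speed=20,stop_force=4),np.round(arm.get_position(),1))
    arm.open_gripper();arm.pause(.3);arm.line_to([x,y,ztcp+back],max_speed=120)
    print("t",arm.get_t())
E
python3 - <<'E'
from h import *
import pickle
pick(543,348,144,2.1,240)
v=shot("wrist");cv2.imwrite("pics/held.png",v[0])
place(543,-328.7,46,1.0,180,120)
v=shot("wrist");cv2.imwrite("pics/bushplaced.png",v[0]);pickle.dump(v,open("b.pkl","wb"))
arm.move_ptp([543,348,240],down(2.9));arm.pause(.2)
v=shot("wrist");cv2.imwrite("pics/c1.png",v[0]);pickle.dump(v,open("c1.pkl","wb"))
c=proj(v,[543,348,105])[0].astype(int);print(c)
cv2.imwrite("pics/c1m.png",np.hstack([cv2.resize(v[0][c[1]-60:c[1]+60,c[0]-60:c[0]+60],(400,400),interpolation=cv2.INTER_CUBIC),cv2.resize(cv2.imread("pics/bushplaced.png"),(400,400))]))
E
```

```text
touch False [543.3 348.1 144.5]
gap 0.294 F 39.2 [-1.9 -1.3  5.6]
held gap 0.296 [ 0.5 -0.4 -1.3]
stop True [ 542.9 -328.7   45.2]
t 20.6583
[255 189]
```

View pics/c1m.png

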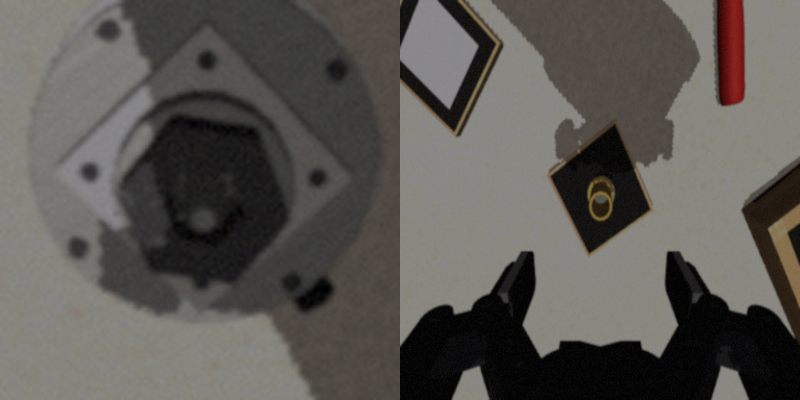

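The left crop shows the black collar, with top-face corners at about (170,116), (262,133) and (290,208). The right crop shows the bush upright on its pad at about (600,200).

```bash
python3 - <<'E'
from h import *
import pickle
from scipy.optimize import least_squares
v=pickle.load(open("b.pkl","rb"));h=cv2.cvtColor(cv2.GaussianBlur(v[0],(3,3),0),cv2.COLOR_BGR2HSV)
m=((h[...,0]>8)&(h[...,0]<28)&(h[...,1]>120)).astype(np.uint8);c=proj(v,[543,-328,30])[0].astype(int)
z=np.zeros_like(m);z[c[1]-32:c[1]+32,c[0]-28:c[0]+28]=1;m*=z
cs=max(cv2.findContours(m,cv2.RETR_EXTERNAL,cv2.CHAIN_APPROX_NONE)[0],key=cv2.contourArea)[:,0]
e=cs[cs[:,1]>cs[:,1].max()-14].astype(float)
r=least_squares(lambda p:np.hypot(*(e-p[:2]).T)-p[2],[*e.mean(0),13],loss="soft_l1").x
print("bush rim",r.round(1),plane(v,r[:2],52)[0].round(1))
v=pickle.load(open("c1.pkl","rb"))
w=v[0][129:249,195:315];g=cv2.cvtColor(cv2.resize(w,None,fx=4,fy=4,interpolation=cv2.INTER_CUBIC),cv2.COLOR_BGR2GRAY)
g=cv2.GaussianBlur(g,(9,9),0)
out=[np.clip(255*(g/110.)**.6,0,255).astype(np.uint8)]
E0=cv2.cvtColor(out[0],cv2.COLOR_GRAY2BGR)
for th in(36,42,48):
    cs=cv2.findContours((g<th).astype(np.uint8),cv2.RETR_EXTERNAL,cv2.CHAIN_APPROX_NONE)[0]
    k=max(cs,key=cv2.contourArea);a=cv2.approxPolyDP(cv2.convexHull(k),10,True)[:,0]
    W=plane(v,a/4+[195,129],109)[:,:2];d=np.roll(W,-1,0)-W
    print(th,a.tolist(),np.hypot(*d.T).round(1),(np.degrees(np.arctan2(d[:,1],d[:,0]))%60).round(1),W.mean(0).round(1))
    cv2.polylines(E0,[a],True,(0,th*5-160,255-(th-36)*20),1)
cv2.imwrite("pics/c1g.png",E0)
E
```

```text
bush rim [256.3 196.1  15.9] [ 543.1 -327.1   52. ]
36 [[206, 140], [311, 162], [342, 263], [279, 336], [241, 343], [176, 310], [168, 195]] [23.9 24.7 22.8  9.  17.1 27.4 15.2] [ 4.1  3.7  7.4 27.2 47.6 48.9 11.4] [544.1 348.3]
42 [[207, 138], [307, 153], [342, 266], [280, 337], [239, 344], [174, 310], [153, 213]] [22.5 27.6 22.3  9.7 17.3 23.6 21.2] [ 7.4  3.8  7.1 26.4 46.8 56.6 10.3] [544.3 347.5]
48 [[206, 137], [308, 152], [344, 265], [282, 338], [238, 345], [182, 325], [150, 215]] [22.9 27.7 22.7 10.4 13.9 27.3 22. ] [ 7.6  4.3  7.9 25.7 55.2  0.5 10.4] [544.9 347.6]
```

View pics/c1g.png

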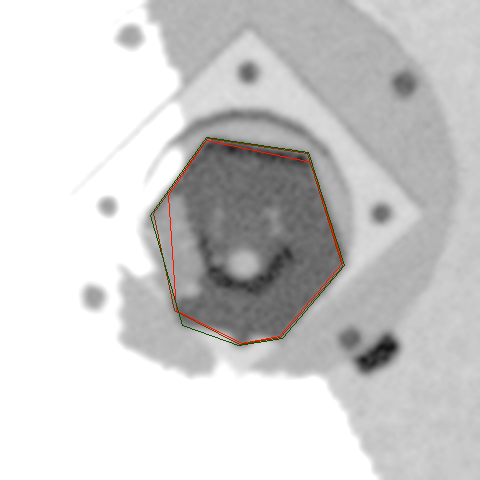

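```bash
python3 - <<'E'
from h import *
import pickle
pick(543,348,117.5,2.2,240)
place(464.2,148,36.5,2.2,180,130)
v=shot("wrist");a=v[0];pickle.dump(v,open("c2.pkl","wb"))
arm.move_ptp([543,348,240],down(2.9));arm.pause(.2)
v=shot("wrist");pickle.dump(v,open("r1.pkl","wb"))
c=proj(v,[543,348,91])[0].astype(int);print(c)
g=lambda im,c:cv2.resize(im[c[1]-60:c[1]+60,c[0]-60:c[0]+60],(400,400),interpolation=cv2.INTER_CUBIC)
p=pickle.load(open("c2.pkl","rb"));cc=proj(p,[464.2,148,15])[0].astype(int);print(cc)
m=np.hstack([g(v[0],c),g(a,cc)]);m=np.clip(255*(m/150.)**.6,0,255);cv2.imwrite("pics/r1m.png",m)
E
```

```text
touch False [543.2 348.1 117.9]
gap 0.483 F 40.8 [-1.3 -0.2  5.6]
held gap 0.48 [-0.2 -0.9 -1.4]
stop True [464.1 148.   36.7]
t 32.9667
[256 186]
[256 186][ WARN:0@18.098] global loadsave.cpp:1063 imwrite_ Unsupported depth image for selected encoder is fallbacked to CV_8U.
```

View pics/r1m.png

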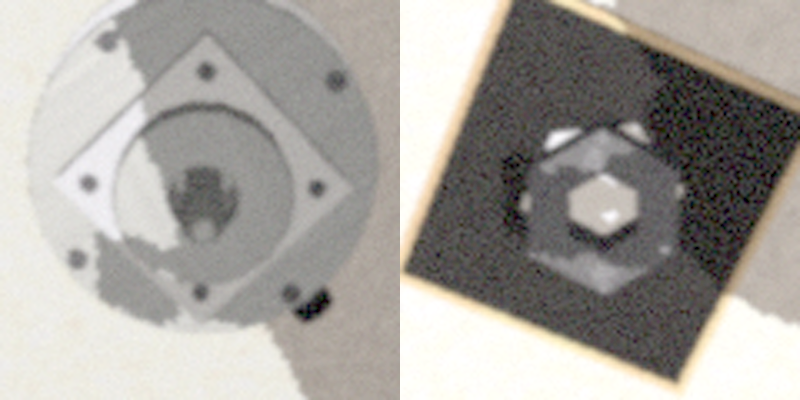

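The ring's top is centred at about crop (205,195). The plate corners are at (53,182), (208,33), (355,185) and (200,322). The collar sits on its outline at about (604,208) in the right crop.

```bash
python3 - <<'E'
from h import *
import pickle
v=pickle.load(open("r1.pkl","rb"));p=pickle.load(open("c2.pkl","rb"))
print("collar",plane(p,(257.2,188.4),28)[0].round(1))
f=lambda x,y:(196+x*.3-.35,126+y*.3-.35)
r=plane(v,f(205,195),91)[0];print("ring",r.round(1))
P=np.array([plane(v,f(*q),73)[0] for q in((53,182),(208,33),(355,185),(200,322))]);print("plate",P.mean(0).round(1))
pick(543,348,98,2.1,240,50)
place(646.6,-13.3,35,1.55,180,130)
v=shot("wrist");a=v[0];pickle.dump(v,open("r2.pkl","wb"))
arm.move_ptp([543,348,240],down(2.9));arm.pause(.2)
v=shot("wrist");pickle.dump(v,open("p1.pkl","wb"))
g=lambda im,c:cv2.resize(im[c[1]-60:c[1]+60,c[0]-60:c[0]+60],(400,400),interpolation=cv2.INTER_CUBIC)
p=pickle.load(open("r2.pkl","rb"));c=proj(v,[543,348,73])[0].astype(int);cc=proj(p,[646.6,-13.3,28])[0].astype(int);print(c,cc)
m=np.hstack([g(v[0],c),g(a,cc)]);cv2.imwrite("pics/p1m.png",np.clip(255*(m/150.)**.6,0,255).astype(np.uint8))
E
```

```text
collar [464.2 149.6  28. ]
ring [541.3 348.8  91. ]
plate [542.4 348.3  73. ]
touch False [543.2 348.1  98.4]
gap 0.617 F 50.2 [-4.3 -1.8 11.9]
held gap 0.615 [ 0.6  0.9 -2.2]
stop True [646.5 -13.3  35.7]
t 44.6917
[256 180] [256 190]
```

View pics/p1m.png

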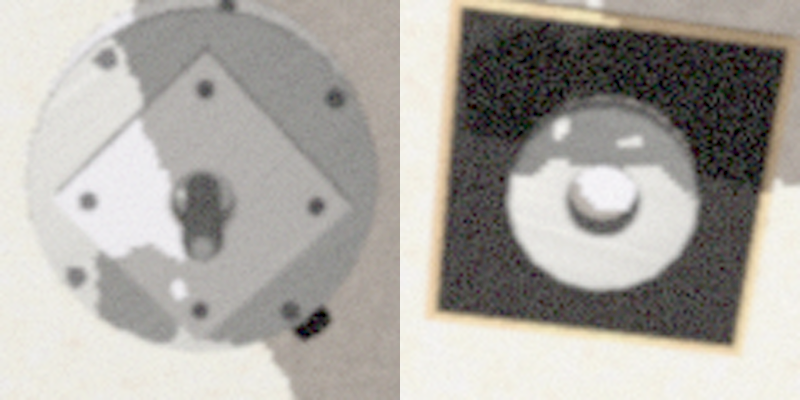

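The plate is alone on the pin, with corners at crop (53,200), (208,50), (353,207) and (200,338). The ring sits centred on its disc at about (603,200).

```bash
python3 - <<'E'
from h import *
import pickle
v=pickle.load(open("p1.pkl","rb"))
f=lambda x,y:(196+x*.3-.35,120+y*.3-.35)
P=np.array([plane(v,f(*q),73)[0] for q in((53,200),(208,50),(353,207),(200,338))]);d=(np.roll(P,-1,0)-P)[:,:2]
ang=np.degrees(np.arctan2(d[:,1],d[:,0]))%90;print("plate",P.mean(0).round(1),np.hypot(*d.T).round(1),ang.round(1))
pick(543,348,77.5,np.radians(120.2),240,50)
place(455.8,-126,32.5,np.radians(107.2),180,130)
v=shot("wrist");a=v[0]
c=proj(v,[455.8,-126,28])[0].astype(int);print(c)
arm.move_ptp([600,150,300],down(1.8));arm.pause(.3)
t=shot("top");print(arm.get_t(),arm.get_finger_gap())
z=cv2.resize(a[c[1]-60:c[1]+60,c[0]-60:c[0]+60],(400,400),interpolation=cv2.INTER_CUBIC)
cv2.imwrite("pics/end.png",np.clip(255*(np.hstack([z,cv2.resize(t[0][100:270,120:420],(400,400))])/180.)**.7,0,255).astype(np.uint8))
E
```

```text
plate [542.6 348.4  73. ] [66.2 65.8 64.5 64.7] [29.7 29.3 28.7 30.7]
touch False [543.1 348.1  77.8]
gap 0.758 F 55.1 [-2.3 -0.8  6.2]
held gap 0.758 [ 0.2  0.1 -2.5]
stop True [ 455.7 -126.    32.9]
t 57.6083
[256 191]
59.2917 0.9956917302594902
```

View pics/end.png

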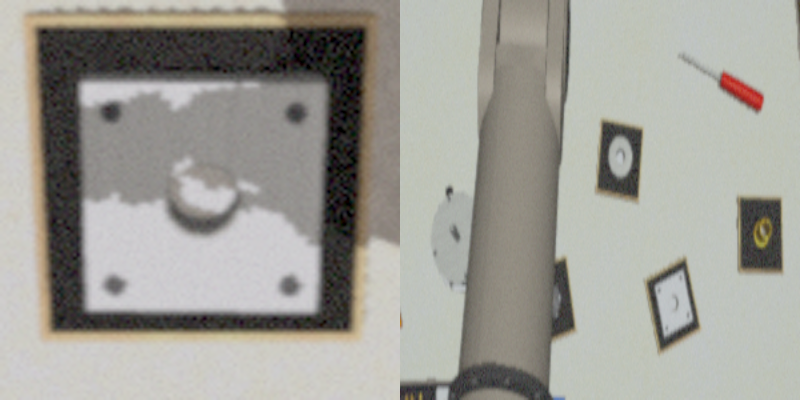

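The plate at crop (203,197) is square and centred on its pad, and the other visible parts are in place. The gripper is clear, so I'm handing in.

```bash
python3 -c "
from station import arm
print(arm.job_done())"
```

```text
the job is handed in; nothing more can be done
None
```

I stripped all four parts in order, set each on its own pad and handed the job in at about 59 s; positions checked in pictures came out within about 2 mm, I did not re-measure the handle (never approached), and the hand-in call gave no verdict.

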